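# Set out the tap spares on the stall's display board

### The arm

A 6-joint arm with a two-finger parallel gripper is mounted at the origin on the work surface. World frame = base frame: x ahead of the robot, y to its left, z up, the work surface at z = 0. Lengths are in mm, angles in rad, forces in N, time in s.
With the tool pointing down it reaches from about 225 to 725 mm from the base axis. Payload 3.1 kg.
Tool frame: the origin (TCP) lies on the mounting face of the last link; the fingertips stand 173 mm ahead of it and the grasp point (between the pads) lies env.hold_point_z ahead of it (env.hold_point_z is the distance from the TCP to the grasp point, in mm); z points along the fingers, y is the line along which they close (so a half turn about z gives the same grasp; the last joint's range is limited). The gripper opens to 85 mm and grips with 20 to 120 N. Pads are 22 mm wide; open, the fingers measure 114 mm over their backs; the gripper's body (76 mm by 85 mm) begins 54 mm behind the grasp point. The pads swing forward as they close: fully open they stand 13 mm farther back than shut.
Start: joints at [0.978, 0.048, 0.099, 1.622, 0, 1.443], TCP at [235.334, 469.293, 404.712] pointing down, gripper open.
Joint ranges: [-2.91, 2.91], [-0.99, 1.94], [-1.21, 1.42], [-2.12, 2.29], [-1.49, 1.47], [-3.14, 3.14]. Speed limits (rad/s): [2.79, 2.79, 3.14, 3.14, 3.14, 3.14].

### API

Orientations are given as [roll, pitch, yaw] about the fixed x, y, z axes, in that order (R = Rz(yaw) Ry(pitch) Rx(roll)).
In Python, from cell import monitor, snapshot, calibration, env gives the robot as it stands.
- The arm moves only by the tool jog_arm, never from a script. Its argument "increments" is a list of rows, each a list of 7 numbers: the turn, a rotation vector about the tool's x, y, z in degrees, then the shift along the tool's x, y, z in cm, then the opening in per cent of the stroke, from 0 (shut) to 100 (fully open). A call has 1 to 12 rows; each row shifts and turns the commanded pose from where the row before left it, along the tool's axes as they then stand; what a row does not reach is not made up. A row lasts 1/8 s, in which the tool goes at most 62.5 mm and 10.7 degrees, less where a joint would pass 70% of its speed; a pose out of reach is approached as far as the arm can. A call is refused whole if a number of a shift passes 6.25 or a number of a turn 10.7, either way. A call with a gripper value outside its range is refused whole. The fingers move at their own pace and stop on an object; "newtons" is the grip in N (left out, the last holds). Time passes only in rows, so rows that do not move let the fingers close. It gives the time, the measured TCP pose, the force, the opening and the grip force at its end, in the units of the state.
- monitor.read_state(): the state, without advancing time (a new reading comes with each control period).
- snapshot(name): name is "scene" or "top" or "wrist"; returns the picture (420x560x3 uint8, blue, green, red); there is no depth.
- calibration(name): a dict with "fx", "fy", "cx", "cy" (pixels), "k1" (the pictures are not rectified: a ray, as slopes to the right and down, at radius r is drawn at 1 + k1 r^2 times it, then the intrinsics apply), "cam_to_world" (4x4, takes a point from camera to world coordinates). Camera axes: x right, y down, z forward; pixel columns grow to the right and rows downward; lengths in mm; the calibration is good to about 2 mm. A picture is of the moment at which its call begins: read the wrist's pose just before it. calibration takes no time and is no camera call; for the wrist camera it gives the pose at the moment of the call.
- env.hand_in(): hands the job in; it is judged then, once.
The state is a dict: "clock": time; "qpos": joint angles; "qd": joint speeds; "joint_efforts": joint torques, N m; "ee_pos": TCP position; "orientation": TCP orientation; "force": force on the tool from outside, world axes, zero at the start; "wrist_torque": the same for the moment, N m; "finger_gap": finger opening in mm; "gripper_force": force on a finger pad.
Only numpy, scipy, OpenCV 4.12 (cv2) and the standard library are available. Lean on these libraries where they do the work, as an engineer would, in place of code of your own. Each camera call takes 0.05 s, during which the arm holds its last target. There are 200 camera calls.

### The job

Set out the spares on the grey display board: stand the red-topped handle in the middle of the printed ring in front of the chrome swan-neck tap and the blue-topped handle in the middle of the ring in front of the brass tap. Stand the brass coupling upright on the board exactly midway between the centres of the two rings, and put the white cap on top of it, flat side down and centred. Leave the green organiser and the chrome angle valve where they are.

Things in the scene. Friction and masses are not known exactly. Their poses are not given: they have to be found in the camera images.
- board: fixed light grey display board, 190 mm deep, 380 mm wide, 6 mm thick (its top is 6 mm above the table). Origin: on its underside, at the point midway between the centres of the two rings, which lie at y = +130 mm and y = -130 mm, x = 0, in its frame. +x points away from the robot, to the taps; the board reaches from x = -47 to +143 mm
- swan_card: fixed white paper card, 84 mm wide, lying on the board, left or right by the draw, with a printed black ring (64 mm outside, 56 mm inside) and behind it a fixed chrome tap with an arched swan-neck spout, 133 mm high. Origin: the ring's centre, on the board's top face. +x points from the ring to the tap, whose upright axis is at x = +100 mm; its spout is turned to +y (reach 82 mm), not over the ring.
- bib_card: fixed white paper card, 84 mm wide, lying on the board, left or right by the draw, with a printed black ring (64 mm outside, 56 mm inside) and behind it a fixed brass (yellow metal) tap with a short bent spout, 94 mm high. Origin: the ring's centre, on the board's top face. +x points from the ring to the tap, whose upright axis is at x = +100 mm; its spout is turned to +y (reach 66 mm), not over the ring.
- red_handle: loose round chrome tap handle with a red disc on its top, 46 mm in diameter, 34 mm high, about 110 g, standing flat. Origin: centre of its underside, z up. Straight sides from 4 to 28 mm above the origin, grip there across any diameter.
- blue_handle: loose round chrome tap handle with a blue disc on its top, 46 mm in diameter, 34 mm high, about 110 g, standing flat. Origin: centre of its underside, z up. Straight sides from 4 to 28 mm above the origin, grip there across any diameter.
- coupling: loose solid brass pipe coupling, a stepped upright cylinder 50 mm high, about 200 g, with a flat top 36 mm in diameter bearing a dark disc. Its middle, from 14 to 40 mm above the origin, is 40 mm in diameter: grip there, across any diameter. Origin: centre of its underside, z up; it starts upright
- cap: loose white plastic pipe cap, solid, 38 mm in diameter and 32 mm high, about 50 g; flat underside, straight sides up to 26 mm, domed top. Grip across any diameter. Origin: centre of its underside, z up; it starts dome up on the table
- organiser: bystander, not to be disturbed: loose open green parts box with six compartments of washers, 130 mm (x) by 90 mm (y), 30 mm high; origin: centre of its underside
- angle_valve: bystander, not to be disturbed: loose chrome angle valve with a black top, 38 mm foot, 72 mm high, a stub reaching 43 mm to its +y; origin: centre of its underside
Not all that is in view belongs to the job. Leave any pink or purple look-alike of the blue_handle alone.

How it is judged:
By the outcome, as a careful person would: the job done as asked, in the order asked, and still so for the second after the job is handed in, with the robot touching nothing.
It also fails if it takes over 107 s, if anything falls off the work surface, if the arm or the gripper's body presses on something with over 40 N, if the wrist force passes 120 N, or if a joint passes its speed limit or range.

## Working session

There is one attempt and no reset: what is moved stays moved. The work goes in short steps, Python scripts to look and compute and a tool call to move; the robot and the scene stay as the last step left them, time stands still between calls to the robot, and variables do not carry over. Pictures are saved under pics/ and viewed, at most 14 in all, crops included, and the job is handed in when it is done.

Besides the shell and the picture viewer there is one more tool, called after ">>>" in YAML: its name, and indented under it one key for each argument. jog_arm: Moves the arm, as the interface text tells. Its arguments: {"type":"object","properties":{"increments":{"type":"array","items":{"type":"array","items":{"type":"number"}}},"newtons":{"type":"number"}},"required":["increments"]}

```bash
ls; mkdir -p pics; python3 - <<'E'
from cell import monitor,snapshot,calibration,env
import cv2,numpy as np
np.set_printoptions(precision=3,suppress=True)
print(env.hold_point_z, monitor.read_state())
for n in("scene","top"):
    im=snapshot(n);cv2.imwrite(f"pics/{n}0.png",im);print(n,calibration(n))
E
```

```text
pics
154.70000000000002 {'clock': 0.0, 'qpos': array([ 0.978,  0.049,  0.098,  1.622, -0.   ,  1.443]), 'qd': array([ 0.001, -0.002,  0.   , -0.001,  0.001, -0.001]), 'joint_efforts': array([ -0.   , -33.879,  32.001,   0.02 ,  -0.   ,  -0.   ]), 'ee_pos': array([235.229, 469.123, 403.511]), 'orientation': array([-3.139, -0.   ,  2.677]), 'force': array([-0.718, -0.653, -0.423]), 'wrist_torque': array([ 0.04 , -0.026, -0.024]), 'gripper_force': 0.0, 'finger_gap': 85.23307483821722}
scene {'fx': 544.96598115815, 'fy': 544.96598115815, 'cx': 287.1080899770397, 'cy': 217.8175672535084, 'k1': -0.07799899837805388, 'cam_to_world': array([[  -0.323,    0.514,   -0.795, 1492.787],
       [   0.946,    0.196,   -0.257,  320.284],
       [   0.024,   -0.835,   -0.549,  720.618],
       [   0.   ,    0.   ,    0.   ,    1.   ]])}
top {'fx': 539.1731235746305, 'fy': 539.1731235746305, 'cx': 281.1048524770689, 'cy': 199.3875213148495, 'k1': -0.197464828798726, 'cam_to_world': array([[  -0.027,   -0.998,    0.063,  416.889],
       [  -1.   ,    0.028,    0.   ,  -11.973],
       [  -0.002,   -0.063,   -0.998, 1444.161],
       [   0.   ,    0.   ,    0.   ,    1.   ]])}
```

View pics/top0.png

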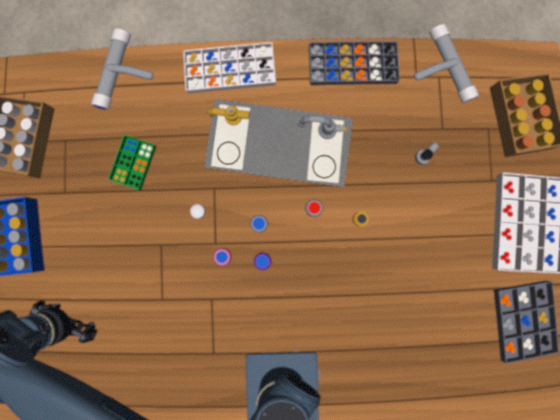

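View pics/scene0.png

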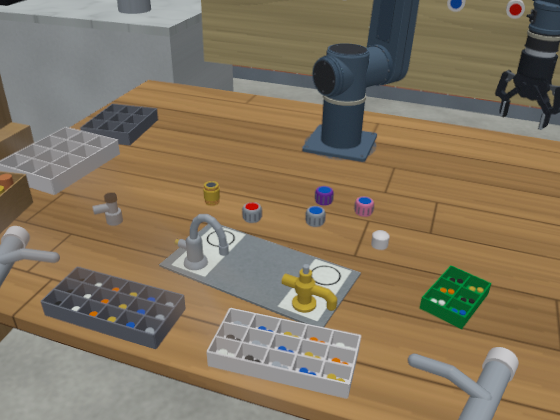

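Top view: the true (chrome) blue handle is at (259,224). The look-alikes at (222,257) and (262,261) are pink and purple. Red is at (315,208), the coupling at (361,219) and the cap at (197,212). The brass ring is at (229,153) and the swan ring at (324,167). The scene view agrees.

```bash
cat > h.py <<'E'
from cell import monitor,snapshot,calibration,env
import cv2,numpy as np
np.set_printoptions(precision=2,suppress=True)
def cast(c,uv,z):
    K=np.array([[c['fx'],0,c['cx']],[0,c['fy'],c['cy']],[0,0,1]])
    p=cv2.undistortPointsIter(np.array([[uv]],float),K,np.array([c['k1'],0,0,0.]),None,None,(3,50,1e-9))[0,0]
    T=np.array(c['cam_to_world']);d=T[:3,:3]@[p[0],p[1],1];o=T[:3,3]
    return (o+d*(z-o[2])/d[2])[:2]
def blob(m,near,rad):
    "centroid and area of the blob nearest to a pixel"
    n,l,s,ce=cv2.connectedComponentsWithStats(m.astype(np.uint8))
    ok=[(np.hypot(*(ce[i]-near)),i) for i in range(1,n) if s[i,4]>=8]
    ok=[o for o in ok if o[0]<rad]
    if not ok: return None,0
    i=min(ok)[1]; return ce[i],s[i,4]
def hsv(im):
    h=cv2.cvtColor(im,cv2.COLOR_BGR2HSV).astype(int); return h[...,0],h[...,1],h[...,2]
def masks(im):
    H,S,V=hsv(im)
    return dict(red=((H<8)|(H>172))&(S>150)&(V>100),blue=(H>100)&(H<125)&(S>130)&(V>100),dark=V<75,white=(S<50)&(V>150))
def go(dx,dy,yaw):
    "world shift (mm) -> tool x,y shift in cm"
    c,s=np.cos(yaw),np.sin(yaw); return np.array([c*dx+s*dy,s*dx-c*dy])/10
E
python3 - <<'E'
from h import *
im=snapshot("top");c=calibration("top");m=masks(im)
for n,k,uv,z in[("red","red",(315,208),34),("blue","blue",(259,224),34),("coup","dark",(361,219),50),("cap","white",(197,212),28),("ringB","dark",(229,153),6),("ringS","dark",(324,167),6)]:
    if n[:4]=="ring":
        u,v=uv;s=np.zeros(im.shape[:2],bool);s[v-16:v+17,u-16:u+17]=1
        g=(hsv(im)[2]<110)&s
        ys,xs=np.nonzero(g);e=cv2.fitEllipse(np.c_[xs,ys].astype(np.float32));print(n,e,cast(c,e[0],z));continue
    b,a=blob(m[k],uv,14);print(n,b,a,b is not None and cast(c,b,z))
c=calibration("wrist");print(c)
cv2.imwrite("pics/w0.png",snapshot("wrist"))
E
```

```text
red [314.   207.29] 104 [483.18 -97.4 ]
blue [258.5 223. ] 104 [446.06  48.99]
coup [361.54 218.12] 24 [ 450.78 -219.26]
cap [196.9  210.86] 164 [482.45 211.41]Traceback (most recent call last):
  File "<stdin>", line 7, in <module>
cv2.error: OpenCV(4.12.0) /io/opencv/modules/imgproc/src/shapedescr.cpp:361: error: (-201:Incorrect size of input array) There should be at least 5 points to fit the ellipse in function 'fitEllipseNoDirect'
```

```bash
cat >> h.py <<'E'
def ring(im,uv,r):
    "centre of the white disc inside the ring around a pixel"
    u,v=map(int,uv);u0,v0=max(u-r,0),max(v-r,0)
    g=cv2.cvtColor(im,cv2.COLOR_BGR2GRAY)[v0:v+r+1,u0:u+r+1]
    t,b=cv2.threshold(g,0,255,cv2.THRESH_OTSU)
    n,l,s,ce=cv2.connectedComponentsWithStats((b>0).astype(np.uint8),connectivity=4)
    i=l[v-v0,u-u0];p=cv2.findContours((l==i).astype(np.uint8),cv2.RETR_EXTERNAL,cv2.CHAIN_APPROX_NONE)[0][0]
    e=cv2.fitEllipse(p);return np.array(e[0])+[u0,v0],e[1],t
E
python3 - <<'E'
from h import *
im=snapshot("top");c=calibration("top")
for uv in [(229,153),(324,167)]:
    e=ring(im,uv,15);print(e,cast(c,e[0],6))
c=calibration("wrist");print(c)
cv2.imwrite("pics/w0.png",snapshot("wrist"))
E
```

```text
(array([228.09, 152.67]), (18.810029983520508, 19.065587997436523), 190.0) [638.23 127.65]
(array([323.67, 166.19]), (18.744239807128906, 19.075082778930664), 192.0) [ 594.28 -128.64]
{'fx': 335.2773476418559, 'fy': 335.2773476418559, 'cx': 273.6735055845321, 'cy': 211.97921688481742, 'k1': -0.014570657510255654, 'cam_to_world': array([[  0.45,   0.86,   0.26, 168.26],
       [  0.89,  -0.43,  -0.13, 502.71],
       [ -0.  ,   0.29,  -0.96, 371.81],
       [  0.  ,   0.  ,   0.  ,   1.  ]])}
```

View pics/w0.png

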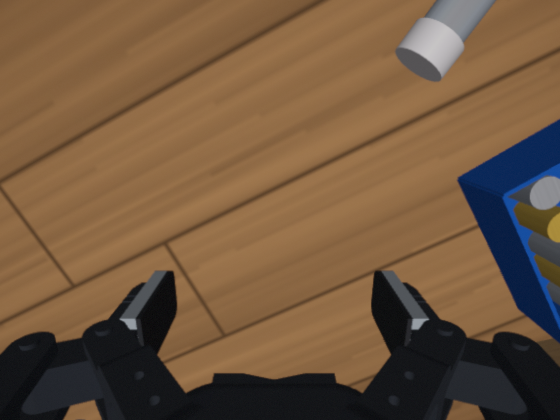

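The ring centres come out 260.0 mm apart, as they should. Board yaw is about -9.7°. I'll use tool yaw 2.97, so the fingers close along board y and the camera sits on the robot's side.

>>> jog_arm:
  increments:
    - [0, 0, -8.4, 0, 0, 0, 100]
    - [0, 0, -8.4, 0, 0, 0, 100]
    - [0, 0, 0, -3.4, -5.15, 0.5, 100]
    - [0, 0, 0, -3.4, -5.15, 0.5, 100]
    - [0, 0, 0, -3.4, -5.15, 0.5, 100]
    - [0, 0, 0, -3.4, -5.15, 0.5, 100]
    - [0, 0, 0, -3.4, -5.15, 0.5, 100]
    - [0, 0, 0, -3.4, -5.15, 0.5, 100]
    - [0, 0, 0, -3.4, -5.15, 0.5, 100]
    - [0, 0, 0, -3.4, -5.15, 0.5, 100]
    - [0, 0, 0, -3.4, -5.15, 0.5, 100]
    - [0, 0, 0, -3.4, -5.15, 0.5, 100]

```text
clock: 1.75
ee_pos: [482.8, -98.3, 354.6]
orientation: [3.141, 0.001, 2.97]
force: [0.9, 0.5, 0.6]
finger_gap: 85.5
gripper_force: 0.0
```

```bash
cat >> h.py <<'E'
def proj(c,P):
    T=np.linalg.inv(np.array(c['cam_to_world']));K=np.array([[c['fx'],0,c['cx']],[0,c['fy'],c['cy']],[0,0,1]])
    r,_=cv2.Rodrigues(T[:3,:3]);return cv2.projectPoints(np.array([P],float),r,T[:3,3],K,np.array([c['k1'],0,0,0.]))[0][0,0]
def wrist():
    st=monitor.read_state();c=calibration("wrist");im=snapshot("wrist")
    print("tcp",st['ee_pos'],"rpy",st['orientation'],"t",st['clock'],"gap",st['finger_gap']);return st,c,im
def shift(st,xy): print("tool shift cm",go(*(np.array(xy)-st['ee_pos'][:2]),st['orientation'][2]))
E
python3 - <<'E'
from h import *
st,c,im=wrist();m=masks(im)
p=proj(c,(483,-97,34));b,a=blob(m['red'],p,80);P=cast(c,b,34);print(p,b,a,P);shift(st,P)
cv2.imwrite("pics/w1.png",im)
E
```

```text
tcp [482.8  -98.28 354.62] rpy [3.14 0.   2.97] t 1.75 gap 85.50671781842736
[274.89 197.45] [274.16 194.35] 985 [480.1  -97.16]
tool shift cm [0.29 0.06]
```

View pics/w1.png

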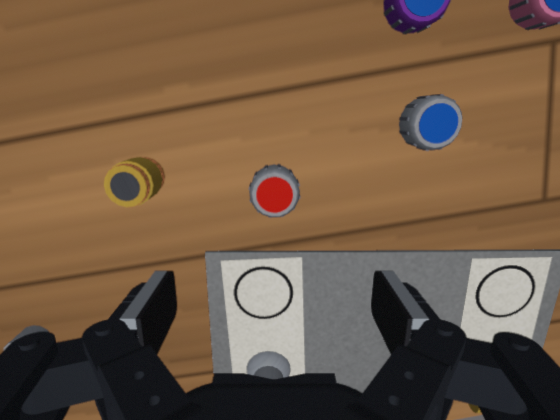

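The wrist view shows red at (274,194), blue at (438,123), the coupling at (125,186), and the rings at (264,293) on the swan side and (505,292) on the brass side. I'll measure all of them from here.

```bash
python3 - <<'E'
from h import *
st,c,im=wrist();m=masks(im)
for n,k,uv,z in[("red","red",(274,194),34),("blue","blue",(438,123),34),("coup","dark",(125,186),50)]:
    b,a=blob(m[k],uv,20);print(n,b,a,cast(c,b,z))
R=[]
for uv in [(264,293),(505,292)]:
    e=ring(im,uv,30 if uv[0]<300 else 36);R.append(cast(c,e[0],6));print(e,R[-1])
print(np.hypot(*(R[0]-R[1])),(R[0]+R[1])/2)
E
```

```text
tcp [ 485.04 -104.26  352.74] rpy [-3.14  0.    2.96] t 1.8 gap 85.26796433932664
red [282.74 190.7 ] 1009 [480.17 -97.21]
blue [449.35 117.25] 1253 [442.95  48.42]
coup [132.39 182.71] 602 [ 447.82 -217.99]
(array([270.34, 290.12]), (46.67231750488281, 50.51666259765625), 128.0) [ 591.02 -128.97]
(array([515.85, 288.48]), (42.517433166503906, 54.70902633666992), 139.0) [634.9  127.55]
260.2473494890489 [612.96  -0.71]
```

>>> jog_arm:
  increments:
    - [0, 0, 0, 0.6, 0.6, 0, 100]
    - [0, 0, 0, 0, 0, 5, 100]
    - [0, 0, 0, 0, 0, 5, 100]
    - [0, 0, 0, 0, 0, 3, 100]
    - [0, 0, 0, 0, 0, 2, 100]
    - [0, 0, 0, 0, 0, 1, 100]
    - [0, 0, 0, 0, 0, 0, 100]
    - [0, 0, 0, 0, 0, 0, 100]

```text
clock: 2.85
ee_pos: [478.1, -89.0, 196.1]
orientation: [-3.141, 0.002, 2.971]
force: [-0.6, -0.4, 0.9]
finger_gap: 85.8
gripper_force: 0.0
```

>>> jog_arm:
  increments:
    - [0, 0, 0, 0, 0, 0, 100]
    - [0, 0, 0, 0, 0, 0, 100]
    - [0, 0, 0, 0, 0, 0, 100]

```text
clock: 3.22
ee_pos: [477.7, -89.4, 195.0]
orientation: [-3.142, 0.0, 2.97]
force: [0.4, -0.3, -0.3]
finger_gap: 85.1
gripper_force: 0.0
```

>>> jog_arm:
  increments:
    - [0, 0, 0, -0.37, -0.73, 0, 100]
    - [0, 0, 0, 0, 0, 1.0, 100]
    - [0, 0, 0, 0, 0, 0.7, 100]
    - [0, 0, 0, 0, 0, 0, 100]
    - [0, 0, 0, 0, 0, 0, 100]

```text
clock: 3.85
ee_pos: [479.8, -97.0, 177.5]
orientation: [3.142, -0.0, 2.97]
force: [-0.1, 0.2, -0.4]
finger_gap: 85.1
gripper_force: 0.0
```

>>> jog_arm:
  increments:
    - [0, 0, 0, 0, 0, 0, 0]
    - [0, 0, 0, 0, 0, 0, 0]
    - [0, 0, 0, 0, 0, 0, 0]
    - [0, 0, 0, 0, 0, 0, 0]
    - [0, 0, 0, 0, 0, 0, 0]
    - [0, 0, 0, 0, 0, 0, 0]
  newtons: 40

```text
clock: 4.6
ee_pos: [480.3, -97.2, 178.4]
orientation: [-3.141, 0.001, 2.97]
force: [-0.5, 0.2, 4.3]
finger_gap: 44.8
gripper_force: 41.3
```

>>> jog_arm:
  increments:
    - [0, 0, 0, 0, 0, -3, 0]
    - [0, 0, 0, 0, 0, -3, 0]
    - [0, 0, 0, -4, -0.4, 0, 0]
    - [0, 0, 0, -4, -0.4, 0, 0]
    - [0, 0, 0, -2.5, -0.4, 0, 0]
    - [0, 0, 0, -0.95, 0, 0, 0]
    - [0, 0, 0, 0, 0, 2, 0]
    - [0, 0, 0, 0, 0, 2, 0]
    - [0, 0, 0, 0, 0, 0, 0]
    - [0, 0, 0, 0, 0, 0, 0]
    - [0, 0, 0, 0, 0, 0, 0]

```text
clock: 5.98
ee_pos: [591.0, -128.5, 199.1]
orientation: [-3.141, 0.002, 2.97]
force: [0.5, -0.2, -1.4]
finger_gap: 44.6
gripper_force: 41.3
```

>>> jog_arm:
  increments:
    - [0, 0, 0, 0, -0.04, 0.8, 0]
    - [0, 0, 0, 0, 0, 0.6, 0]
    - [0, 0, 0, 0, 0, 0, 0]
    - [0, 0, 0, 0, 0, 0, 0]

```text
clock: 6.48
ee_pos: [590.7, -128.9, 184.4]
orientation: [-3.141, 0.001, 2.97]
force: [-2.0, 1.7, 4.5]
finger_gap: 44.7
gripper_force: 41.7
```

>>> jog_arm:
  increments:
    - [0, 0, 0, 0, 0, 0, 60]
    - [0, 0, 0, 0, 0, 0, 100]
    - [0, 0, 0, 0, 0, 0, 100]
    - [0, 0, 0, 0, 0, 0, 100]
    - [0, 0, 0, 0, 0, -4, 100]
    - [0, 0, 0, 0, 0, -5, 100]
    - [0, 0, 0, 0, 0, -5, 100]
    - [0, 0, 0, 3, 0, 0, 100]
    - [0, 0, 0, 0, 0, 0, 100]
    - [0, 0, 0, 0, 0, 0, 100]
    - [0, 0, 0, 0, 0, 0, 100]

```text
clock: 7.85
ee_pos: [561.4, -123.8, 323.1]
orientation: [3.141, -0.001, 2.97]
force: [-0.2, -0.4, -0.1]
finger_gap: 85.3
gripper_force: 0.0
```

```bash
cat >> h.py <<'E'
def ringout(im,c,R0):
    "outer edge of a printed ring near R0, as the hull of its dark pixels at 28-32 mm radius"
    g=cv2.cvtColor(im,cv2.COLOR_BGR2GRAY);ys,xs=np.nonzero(g<100)
    u,v=proj(c,(*R0,6));k=np.hypot(xs-u,ys-v)<90
    P=np.array([cast(c,(a,b),6) for a,b in zip(xs[k],ys[k])]);q=P
    C=np.array(R0,float)
    for t in(8,5,3,3):
        r=np.hypot(*(P-C).T);q=P[abs(r-30)<t];a=np.c_[2*q,np.ones(len(q))];s=np.linalg.lstsq(a,(q**2).sum(1),rcond=None)[0];C=s[:2]
    return C,np.sqrt(s[2]+C@C),len(q)
E
python3 - <<'E'
from h import *
st,c,im=wrist();m=masks(im)
b,a=blob(m['red'],proj(c,(591,-129,40)),60);print(b,a,cast(c,b,40));print(ringout(im,c,(591,-129)))
cv2.imwrite("pics/w2.png",im)
E
```

```text
tcp [ 561.41 -123.83  323.06] rpy [ 3.14 -0.    2.97] t 7.85 gap 85.33195249043757
[273.6  245.16] 1148 [ 590.51 -128.76]
(array([ 591.18, -128.32]), np.float64(29.51234765146785), 670)
```

View pics/w2.png

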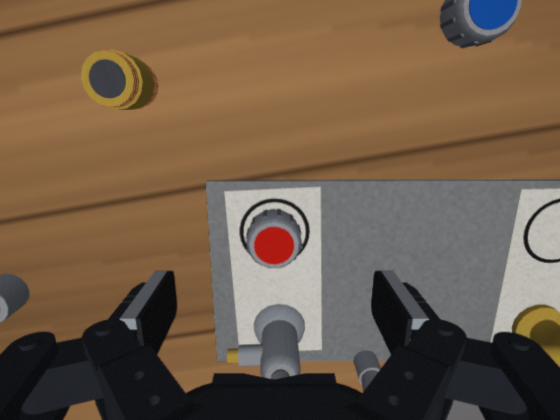

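Red stands at (590.5,-128.8) and the ring centre is at (591.2,-128.3), so it is centred. Next is blue.

>>> jog_arm:
  increments:
    - [0, 0, 0, 3.65, 3.74, 0, 100]
    - [0, 0, 0, 3.65, 3.74, 0, 100]
    - [0, 0, 0, 3.65, 3.73, 0, 100]
    - [0, 0, 0, 3.65, 3.73, 0, 100]
    - [0, 0, 0, 0, 0, 4, 100]
    - [0, 0, 0, 0, 0, 4, 100]
    - [0, 0, 0, 0, 0, 3.0, 100]
    - [0, 0, 0, 0, 0, 2, 100]
    - [0, 0, 0, 0, 0, 0, 100]
    - [0, 0, 0, 0, 0, 0, 100]

```text
clock: 9.15
ee_pos: [443.3, 48.4, 194.5]
orientation: [3.141, 0.001, 2.97]
force: [-0.5, 0.3, 0.8]
finger_gap: 85.7
gripper_force: 0.0
```

>>> jog_arm:
  increments:
    - [0, 0, 0, 0, 0, 1, 100]
    - [0, 0, 0, 0, 0, 0.6, 100]
    - [0, 0, 0, 0, 0, 0, 100]
    - [0, 0, 0, 0, 0, 0, 100]
    - [0, 0, 0, 0, 0, 0, 0]
    - [0, 0, 0, 0, 0, 0, 0]
    - [0, 0, 0, 0, 0, 0, 0]
    - [0, 0, 0, 0, 0, 0, 0]
    - [0, 0, 0, 0, 0, 0, 0]
    - [0, 0, 0, 0, 0, 0, 0]

```text
clock: 10.4
ee_pos: [443.1, 48.4, 178.3]
orientation: [3.141, 0.001, 2.97]
force: [0.3, 0.3, 4.6]
finger_gap: 44.2
gripper_force: 41.3
```

>>> jog_arm:
  increments:
    - [0, 0, 0, 0, 0, -3, 0]
    - [0, 0, 0, 0, 0, -3, 0]
    - [0, 0, 0, -4.4, 2.8, 0, 0]
    - [0, 0, 0, -4.4, 2.8, 0, 0]
    - [0, 0, 0, -4.4, 2.8, 0, 0]
    - [0, 0, 0, -3, 1.9, 0, 0]
    - [0, 0, 0, -1.36, 0.78, 0, 0]
    - [0, 0, 0, 0, 0, 2, 0]
    - [0, 0, 0, 0, 0, 2, 0]
    - [0, 0, 0, 0, 0, 0, 0]
    - [0, 0, 0, 0, 0, 0, 0]
    - [0, 0, 0, 0, 0, 0, 0]

```text
clock: 11.9
ee_pos: [634.9, 127.5, 198.9]
orientation: [3.141, 0.002, 2.97]
force: [0.5, 0.9, -1.0]
finger_gap: 44.6
gripper_force: 41.4
```

>>> jog_arm:
  increments:
    - [0, 0, 0, 0, 0, 0.8, 0]
    - [0, 0, 0, 0, 0, 0.6, 0]
    - [0, 0, 0, 0, 0, 0, 0]
    - [0, 0, 0, 0, 0, 0, 0]
    - [0, 0, 0, 0, 0, 0, 60]
    - [0, 0, 0, 0, 0, 0, 100]
    - [0, 0, 0, 0, 0, 0, 100]
    - [0, 0, 0, 0, 0, 0, 100]

```text
clock: 12.9
ee_pos: [634.6, 127.6, 183.5]
orientation: [-3.142, -0.0, 2.97]
force: [-0.2, 0.0, 0.4]
finger_gap: 85.2
gripper_force: 0.0
```

>>> jog_arm:
  increments:
    - [0, 0, 0, 0, 0, -4, 100]
    - [0, 0, 0, 0, 0, -5, 100]
    - [0, 0, 0, 0, 0, -5, 100]
    - [0, 0, 0, 3, 0, 0, 100]
    - [0, 0, 0, 0, 0, 0, 100]
    - [0, 0, 0, 0, 0, 0, 100]
    - [0, 0, 0, 0, 0, 0, 100]

```text
clock: 13.78
ee_pos: [605.5, 132.6, 322.9]
orientation: [-3.141, -0.001, 2.97]
force: [0.1, 0.0, -0.5]
finger_gap: 85.2
gripper_force: 0.0
```

```bash
python3 - <<'E'
from h import *
st,c,im=wrist();m=masks(im)
b,a=blob(m['blue'],proj(c,(635,127.5,40)),60);print(b,a,cast(c,b,40));print(ringout(im,c,(635,127.5)))
b,a=blob(m['white'],proj(c,(480,211,28)),60);print("cap",b,a,b is not None and cast(c,b,28))
cv2.imwrite("pics/w3.png",im)
E
```

```text
tcp [605.46 132.56 322.94] rpy [-3.14 -0.    2.97] t 13.775 gap 85.24702564656738
[274.04 244.86] 1162 [634.33 127.88]
(array([634.87, 127.97]), np.float64(29.524559312910146), 660)
cap [353.96  21.18] 2089 [482.27 211.11]
```

View pics/w3.png

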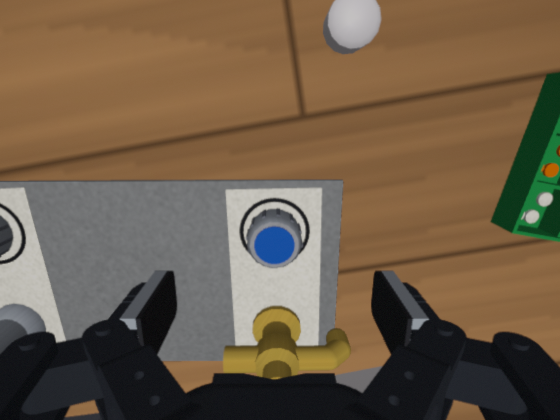

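Blue is centred: the handle is at (634.3,127.9) and the ring at (634.9,128.0). The midpoint is (613.0,-0.2). Next is the coupling.

>>> jog_arm:
  increments:
    - [0, 0, 0, 1.36, -5.32, 0, 100]
    - [0, 0, 0, 1.36, -5.32, 0, 100]
    - [0, 0, 0, 1.36, -5.32, 0, 100]
    - [0, 0, 0, 1.36, -5.32, 0, 100]
    - [0, 0, 0, 1.36, -5.32, 0, 100]
    - [0, 0, 0, 1.36, -5.32, 0, 100]
    - [0, 0, 0, 1.39, -5.31, 0, 100]
    - [0, 0, 0, 0, 0, 0, 100]
    - [0, 0, 0, 0, 0, 0, 100]
    - [0, 0, 0, 0, 0, 0, 100]

```text
clock: 15.08
ee_pos: [448.0, -216.9, 323.6]
orientation: [3.141, -0.0, 2.972]
force: [-0.4, 0.1, 0.3]
finger_gap: 85.5
gripper_force: 0.0
```

```bash
python3 - <<'E'
from h import *
st,c,im=wrist();m=masks(im)
b,a=blob(m['dark'],proj(c,(448,-218,50)),30);P=cast(c,b,50);print(b,a,P);shift(st,P)
E
```

```text
tcp [ 447.99 -216.9   323.59] rpy [ 3.14 -0.    2.97] t 15.075 gap 85.53394174869037
[270.86 213.32] 664 [ 447.55 -218.71]
tool shift cm [ 0.01 -0.19]
```

>>> jog_arm:
  increments:
    - [0, 0, 0, 0, -0.15, 4, 100]
    - [0, 0, 0, 0, 0, 4, 100]
    - [0, 0, 0, 0, 0, 3, 100]
    - [0, 0, 0, 0, 0, 2, 100]
    - [0, 0, 0, 0, 0, 1.0, 100]
    - [0, 0, 0, 0, 0, 0, 100]
    - [0, 0, 0, 0, 0, 0, 100]

```text
clock: 16.0
ee_pos: [447.9, -219.4, 184.9]
orientation: [-3.141, 0.002, 2.971]
force: [-0.1, 0.5, 1.0]
finger_gap: 85.3
gripper_force: 0.0
```

>>> jog_arm:
  increments:
    - [0, 0, 0, 0, 0, 0, 0]
    - [0, 0, 0, 0, 0, 0, 0]
    - [0, 0, 0, 0, 0, 0, 0]
    - [0, 0, 0, 0, 0, 0, 0]
    - [0, 0, 0, 0, 0, 0, 0]
    - [0, 0, 0, 0, 0, 0, 0]
  newtons: 50

```text
clock: 16.75
ee_pos: [447.5, -219.5, 184.6]
orientation: [-3.141, 0.001, 2.97]
force: [0.5, 1.2, 6.0]
finger_gap: 38.4
gripper_force: 51.0
```

>>> jog_arm:
  increments:
    - [0, 0, 0, 0, 0, -4, 0]
    - [0, 0, 0, 0, 0, -5, 0]
    - [0, 0, 0, -2.5, 4.9, 0, 0]
    - [0, 0, 0, -2.5, 4.9, 0, 0]
    - [0, 0, 0, -2.5, 4.9, 0, 0]
    - [0, 0, 0, -2.5, 4.9, 0, 0]
    - [0, 0, 0, -1.5, 3, 0, 0]
    - [0, 0, 0, -1.05, 1.81, 0, 0]
    - [0, 0, 0, 0, 0, 3, 0]
    - [0, 0, 0, 0, 0, 3, 0]
    - [0, 0, 0, 0, 0, 0, 0]
    - [0, 0, 0, 0, 0, 0, 0]

```text
clock: 18.25
ee_pos: [612.4, -0.3, 213.6]
orientation: [-3.141, -0.001, 2.97]
force: [0.7, 0.3, -2.0]
finger_gap: 38.3
gripper_force: 51.2
```

>>> jog_arm:
  increments:
    - [0, 0, 0, 0, 0, 0, 0]
    - [0, 0, 0, 0, 0, 0, 0]

```text
clock: 18.5
ee_pos: [613.2, -0.4, 215.4]
orientation: [3.141, 0.003, 2.97]
force: [-0.2, 0.2, -2.3]
finger_gap: 38.7
gripper_force: 51.2
```

>>> jog_arm:
  increments:
    - [0, 0, 0, 0, 0, 1, 0]
    - [0, 0, 0, 0, 0, 0.9, 0]
    - [0, 0, 0, 0, 0, 0.4, 0]
    - [0, 0, 0, 0, 0, 0, 0]
    - [0, 0, 0, 0, 0, 0, 0]
    - [0, 0, 0, 0, 0, 0, 0]

```text
clock: 19.25
ee_pos: [612.5, -0.2, 190.7]
orientation: [3.142, -0.0, 2.97]
force: [-0.9, 0.6, -0.0]
finger_gap: 38.7
gripper_force: 51.4
```

>>> jog_arm:
  increments:
    - [0, 0, 0, 0, 0, 0, 60]
    - [0, 0, 0, 0, 0, 0, 100]
    - [0, 0, 0, 0, 0, 0, 100]
    - [0, 0, 0, 0, 0, 0, 100]
    - [0, 0, 0, 0, 0, -4, 100]
    - [0, 0, 0, 0, 0, -5, 100]
    - [0, 0, 0, 0, 0, -5, 100]
    - [0, 0, 0, 3, 0, 0, 100]
    - [0, 0, 0, 0, 0, 0, 100]
    - [0, 0, 0, 0, 0, 0, 100]
    - [0, 0, 0, 0, 0, 0, 100]

```text
clock: 20.62
ee_pos: [583.3, 4.8, 330.0]
orientation: [-3.142, -0.001, 2.97]
force: [-0.5, 0.2, -0.9]
finger_gap: 85.5
gripper_force: 0.0
```

```bash
python3 - <<'E'
from h import *
st,c,im=wrist();m=masks(im)
b,a=blob(m['dark'],proj(c,(613,0,56)),30);print(b,a,cast(c,b,56))
print(ringout(im,c,(591,-128.5)),ringout(im,c,(635,128)))
cv2.imwrite("pics/w4.png",im)
E
```

```text
tcp [583.31   4.79 330.02] rpy [-3.14 -0.    2.97] t 20.625 gap 85.4635558647043
[273.84 249.21] 639 [612.11   0.03]
(array([ 592.  , -128.57]), np.float64(30.04142204719448), 735) (array([635.57, 127.78]), np.float64(29.99577234200999), 739)
```

View pics/w4.png

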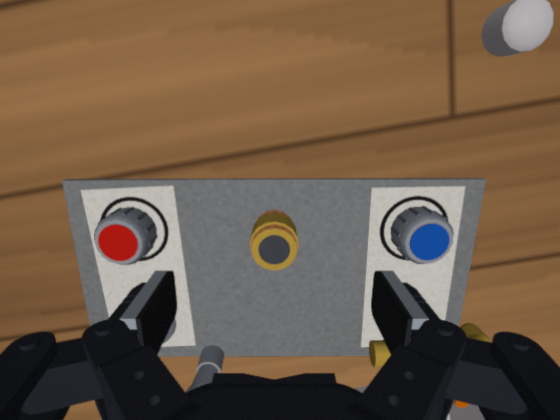

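```bash
python3 - <<'E'
from h import *
st,c,im=wrist();m=masks(im);P={}
for k,z,q in[('red',40,(591,-129)),('blue',40,(634.5,128)),('dark',56,(612.5,0))]:
    b,a=blob(m[k],proj(c,(*q,z)),40);P[k]=cast(c,b,z);print(k,b,a,P[k])
print("mid of handles",(P['red']+P['blue'])/2)
b,a=blob(m['white'],proj(c,(482,211,28)),60);print("cap",b,a,cast(c,b,28))
E
```

```text
tcp [583.31   4.79 330.04] rpy [-3.14 -0.    2.97] t 20.675 gap 85.3877389396185
red [117.46 242.3 ] 1082 [ 590.73 -127.97]
blue [429.12 241.48] 1101 [634.13 126.9 ]
dark [273.9 249.3] 639 [612.18   0.07]
mid of handles [612.43  -0.54]
cap [527.61  22.46] 1964 [480.23 209.91]
```

The coupling, at (612.2,0.1), is within about 0.6 mm of the midpoint of the handles. Now the cap.

>>> jog_arm:
  increments:
    - [0, 0, 0, 3.4, 4.64, 0, 100]
    - [0, 0, 0, 3.4, 4.64, 0, 100]
    - [0, 0, 0, 3.4, 4.64, 0, 100]
    - [0, 0, 0, 3.4, 4.64, 0, 100]
    - [0, 0, 0, 0, 0, 0, 100]
    - [0, 0, 0, 0, 0, 0, 100]
    - [0, 0, 0, 0, 0, 0, 100]

```text
clock: 21.6
ee_pos: [481.4, 210.0, 330.5]
orientation: [-3.141, 0.0, 2.968]
force: [0.2, -0.3, -0.1]
finger_gap: 85.7
gripper_force: 0.0
```

```bash
python3 - <<'E'
from h import *
st,c,im=wrist();H,S,V=hsv(im)
cv2.imwrite("pics/w5.png",im[80:330,130:430])
for t in(60,80):
  b,a=blob((S<t)&(V>90),proj(c,(481,210.5,20)),50);print(t,b,a,[cast(c,b,z) for z in (16,22,26)])
print([proj(c,(481,211,z)) for z in (0,26,32)])
E
```

```text
tcp [481.39 209.99 330.55] rpy [-3.14  0.    2.97] t 21.6 gap 85.68695874939344
60 [275.88 197.75] 1717 [array([480.21, 212.11]), array([478.66, 212.34]), array([477.64, 212.49])]
80 [275.92 197.81] 1752 [array([480.27, 212.13]), array([478.72, 212.36]), array([477.7 , 212.52])]
[array([274.73, 194.38]), array([274.82, 201.85]), array([274.84, 203.77])]
```

View pics/w5.png

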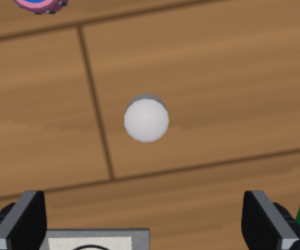

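```bash
python3 - <<'E'
from h import *
st,c,im=wrist();H,S,V=hsv(im)
print(V[170:230:3,276])
for t in(130,150,170):
  m=((S<60)&(V>t)).astype(np.uint8);m[:160]=0;m[240:]=0;m[:,:240]=0;m[:,310:]=0
  p=cv2.findContours(m,0,1)[0];p=max(p,key=cv2.contourArea);e=cv2.fitEllipse(p);print(t,e,cast(c,e[0],26),cast(c,e[0],28))
E
```

```text
tcp [481.41 209.85 330.56] rpy [-3.14  0.    2.97] t 21.65 gap 85.56303360605442
[149 135 118 170 195 200 202 204 206 206 203 201 199 196 192 188 182 161
 150 152]
130 ((275.95758056640625, 199.7581787109375), (43.015655517578125, 44.26740646362305), 93.63404846191406) [479.36 212.18] [478.84 212.25]
150 ((275.98663330078125, 200.07931518554688), (42.395015716552734, 44.009864807128906), 89.1900634765625) [479.64 212.15] [479.11 212.23]
170 ((275.9603271484375, 199.54428100585938), (40.05785369873047, 42.32148361206055), 85.38556671142578) [479.18 212.21] [478.65 212.29]
```

>>> jog_arm:
  increments:
    - [0, 0, 0, 0.2, 0.2, 4, 100]
    - [0, 0, 0, 0, 0, 4, 100]
    - [0, 0, 0, 0, 0, 4, 100]
    - [0, 0, 0, 0, 0, 2, 100]
    - [0, 0, 0, 0, 0, 1.4, 100]
    - [0, 0, 0, 0, 0, 0, 100]
    - [0, 0, 0, 0, 0, 0, 100]
    - [0, 0, 0, 0, 0, 0, 100]

```text
clock: 22.7
ee_pos: [479.8, 213.5, 178.2]
orientation: [3.14, 0.002, 2.97]
force: [-0.5, 0.7, 0.2]
finger_gap: 85.5
gripper_force: 0.0
```

>>> jog_arm:
  increments:
    - [0, 0, 0, 0, 0, 0, 0]
    - [0, 0, 0, 0, 0, 0, 0]
    - [0, 0, 0, 0, 0, 0, 0]
    - [0, 0, 0, 0, 0, 0, 0]
    - [0, 0, 0, 0, 0, 0, 0]
    - [0, 0, 0, 0, 0, 0, 0]
  newtons: 30

```text
clock: 23.45
ee_pos: [479.2, 213.4, 177.1]
orientation: [3.141, 0.001, 2.97]
force: [0.2, -0.1, 3.2]
finger_gap: 36.8
gripper_force: 30.3
```

>>> jog_arm:
  increments:
    - [0, 0, 0, 0, 0, -5, 0]
    - [0, 0, 0, 0, 0, -6, 0]
    - [0, 0, 0, -4, -4.5, 0, 0]
    - [0, 0, 0, -4, -4.5, 0, 0]
    - [0, 0, 0, -4, -4.5, 0, 0]
    - [0, 0, 0, -3, -3.4, 0, 0]
    - [0, 0, 0, -1.77, -1.88, 0, 0]
    - [0, 0, 0, 0, 0, 2, 0]
    - [0, 0, 0, 0, 0, 1, 0]
    - [0, 0, 0, 0, 0, 0, 0]
    - [0, 0, 0, 0, 0, 0, 0]
    - [0, 0, 0, 0, 0, 0, 0]

```text
clock: 24.95
ee_pos: [612.4, 0.0, 257.7]
orientation: [3.142, 0.002, 2.971]
force: [-0.4, 0.4, -0.9]
finger_gap: 36.5
gripper_force: 30.4
```

>>> jog_arm:
  increments:
    - [0, 0, 0, 0, 0, 0, 0]
    - [0, 0, 0, 0, 0, 0, 0]

```text
clock: 25.2
ee_pos: [612.3, -0.3, 257.1]
orientation: [3.142, 0.001, 2.97]
force: [0.1, -0.5, -0.4]
finger_gap: 37.0
gripper_force: 30.4
```

```bash
python3 - <<'E'
from h import *
st,c,im=wrist();s=snapshot("scene");p=proj(calibration("scene"),(613,0,60)).astype(int);print(p)
a=cv2.resize(s[p[1]-50:p[1]+50,p[0]-50:p[0]+50],None,fx=4,fy=4);b=im[120:420,130:430]
cv2.imwrite("pics/w6.png",np.hstack([a,cv2.resize(b,(400,400))]))
E
```

```text
tcp [612.28  -0.25 257.14] rpy [3.14 0.   2.97] t 25.2 gap 36.972685651980385
[270 235]
```

View pics/w6.png

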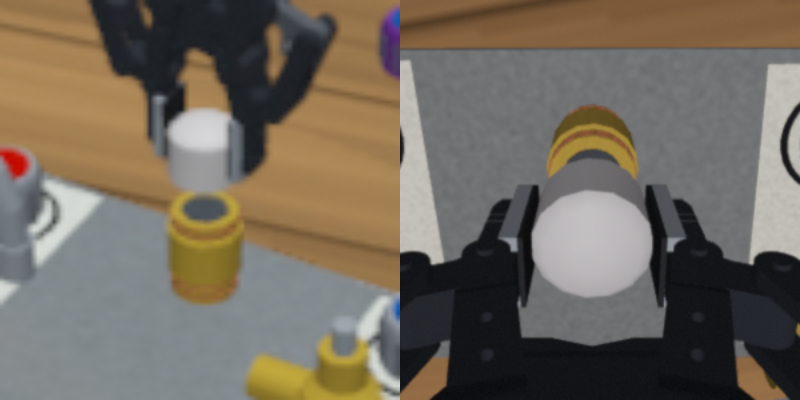

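The cap hangs centred above the coupling in both views, so I'll lower it. The pads sit above the coupling's top.

>>> jog_arm:
  increments:
    - [0, 0, 0, 0, 0, 1, 0]
    - [0, 0, 0, 0, 0, 0.9, 0]
    - [0, 0, 0, 0, 0, 0.4, 0]
    - [0, 0, 0, 0, 0, 0, 0]
    - [0, 0, 0, 0, 0, 0, 0]
    - [0, 0, 0, 0, 0, 0, 0]

```text
clock: 26.05
ee_pos: [612.1, -0.3, 233.4]
orientation: [-3.142, -0.0, 2.97]
force: [-0.8, 0.2, -1.3]
finger_gap: 36.8
gripper_force: 30.4
```

>>> jog_arm:
  increments:
    - [0, 0, 0, 0, 0, 0.05, 0]
    - [0, 0, 0, 0, 0, 0, 0]
    - [0, 0, 0, 0, 0, 0, 0]

```text
clock: 26.42
ee_pos: [612.2, -0.4, 233.2]
orientation: [3.142, 0.0, 2.97]
force: [0.3, 0.4, 0.0]
finger_gap: 36.8
gripper_force: 30.4
```

>>> jog_arm:
  increments:
    - [0, 0, 0, 0, 0, 0, 60]
    - [0, 0, 0, 0, 0, 0, 100]
    - [0, 0, 0, 0, 0, 0, 100]
    - [0, 0, 0, 0, 0, 0, 100]
    - [0, 0, 0, 0, 0, -4, 100]
    - [0, 0, 0, 0, 0, -4, 100]
    - [0, 0, 0, 0, 0, -3, 100]
    - [0, 0, 0, 3, 0, 0, 100]
    - [0, 0, 0, 0, 0, 0, 100]
    - [0, 0, 0, 0, 0, 0, 100]
    - [0, 0, 0, 0, 0, 0, 100]

```text
clock: 27.8
ee_pos: [583.1, 4.6, 342.9]
orientation: [-3.142, -0.0, 2.97]
force: [0.5, 0.3, -1.0]
finger_gap: 85.4
gripper_force: 0.0
```

```bash
python3 - <<'E'
from h import *
st,c,im=wrist();s=snapshot("scene");p=proj(calibration("scene"),(613,0,60)).astype(int)
a=cv2.resize(s[p[1]-50:p[1]+50,p[0]-50:p[0]+50],None,fx=4,fy=4);b=im[80:380,130:430]
cv2.imwrite("pics/w7.png",np.hstack([a,cv2.resize(b,(400,400))]))
E
```

```text
tcp [583.06   4.62 342.89] rpy [-3.14 -0.    2.97] t 27.8 gap 85.42948338595663
```

View pics/w7.png

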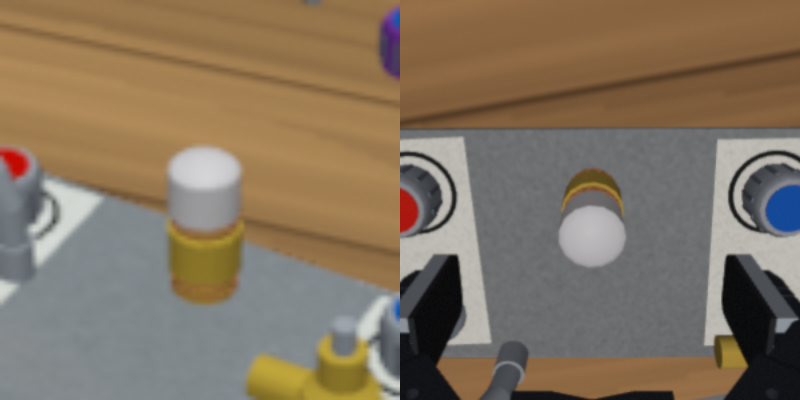

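The cap sits upright and centred on the coupling, both handles stand in their rings, and the gripper is clear of everything. Handing in.

```bash
python3 -c "
from cell import env
print(env.hand_in())"
```

```text
the job is handed in; nothing more can be done
None
```

The job is handed in at about 28 s of the 107 s allowed: the red and blue handles measured within about 1 mm of their ring centres, the coupling within about 1–2 mm of midway, and the cap sits centred on top by eye; the organiser and angle valve were not approached.

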